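# Clamp the jar in the shaker

## Robot

A 6-joint arm with a two-finger parallel gripper is mounted at the origin on the work surface. World frame = base frame: x ahead of the robot, y to its left, z up, the work surface at z = 0. Lengths are in m, angles in rad, forces in N, time in s.
With the tool pointing down it reaches from about 0.375 to 0.9 m from the base axis. Payload 3.1 kg.
Tool frame: the origin (TCP) lies at the very end of the fingers, on their centre line; the grasp point (between the pads) lies 19 mm behind it; x points along the fingers, y is the direction in which the jaws open and shut, and the axes are right-handed (so a half turn about x gives the same grasp; the last joint's range is limited). The gripper opens to 87 mm and grips with 3 to 60 N. Pads are 19 mm wide; open, the fingers measure 117 mm over their backs; the gripper's body (75 mm by 190 mm) begins 51 mm behind the grasp point.
Start: joints at [1.095, 0.527, 1.433, -0, 1.181, -0.178], TCP at [0.183, 0.597, 0.223] pointing down, gripper open.
Joint ranges: [-3.08, 3.08], [-0.75, 2.2], [0.22, 2.44], [-1.43, 4.57], [0, 2.65], [-2.85, 2.85]. Speed limits (rad/s): [2.79, 2.79, 3.14, 3.14, 3.14, 3.14].

## Interface

Orientations are given as a unit quaternion [x, y, z, w].
In Python, from rig import robot gives the robot as it stands.
- The arm moves only by the tool carry_out, never from a script. Its argument "commands" is a list that holds one entry, the list of rows, each a list of 5 numbers: the opening, from 0 (shut) to 1 (fully open), then the shift along the tool's x, y, z in mm, then the turn about the tool's x in degrees. In form: [[[hand, x, y, z, twist], ...]]. A call has 1 to 8 rows; each row shifts and turns the pose as measured when the row begins, along the tool's axes as they then stand; what a row does not reach is not made up. A row lasts 1/12 s, in which the tool goes at most 41.7 mm and 7.16 degrees, less where a joint would pass 70% of its speed; a pose out of reach is approached as far as the arm can. A call with a gripper value outside its range is refused whole. The fingers move at their own pace and stop on an object; "force" is the grip in N (left out, the last holds). Time passes only in rows, so rows that do not move let the fingers close. It gives the time, the measured TCP pose, the force and the opening at its end, in the units of the state.
- robot.get_obs(): the state, without advancing time (a new reading comes with each control period).
- robot.camera(name): name is "side" or "top" or "wrist"; returns the picture (420x560x3 uint8, red, green, blue); there is no depth.
- robot.camera_model(name): a dict with "fx", "fy", "cx", "cy" (pixels), "R" (3x3) and "t" (3): a world point X has camera coordinates R X + t. Camera axes: x right, y down, z forward; pixel columns grow to the right and rows downward; lengths in m; the calibration is good to about 2 mm. A picture is of the moment at which its call begins: read the wrist's pose just before it. camera_model takes no time and is no camera call; for the wrist camera it gives the pose at the moment of the call.
- robot.hand_in(): hands the job in, once; it reports no verdict.
The state is a dict: "time": time; "q": joint angles; "joint_velocities": joint speeds; "joint_torque": joint torques, N m; "position": TCP position; "tool_rot": TCP orientation; "ft_force": force on the tool from outside, world axes, zero at the start; "moment": the same for the moment, N m; "grip_width": finger opening in m.
Only numpy, scipy, OpenCV 4.12 (cv2) and the standard library are available. Lean on these libraries where they do the work, as an engineer would, in place of code of your own. Each camera call takes 0.05 s, during which the arm holds its last target. There are 200 camera calls.

## Task

Make the jar ready for mixing: swing the shaker's clamp strap over with a finger until its rubber foot is above the middle of the jar's lid, then push the cam lever all the way down so that the foot clamps the jar. Leave the jar seated in its cup, do not disturb the other things on the table, and finish with the hand clear.

Things in the scene. Friction and masses are not known exactly. Their poses are not given: they have to be found in the camera images.
- shaker: low white jar shaker, fixed, 200 mm (x) by 260 mm (y), control panel on its -x face; deck top 70 mm above the bench. Origin: centre of its underside, z up. On the deck: a jar cup (82 mm across, rim 88 mm above the bench, axis at x 0, y +35 mm) and a vertical steel stud (axis at x 0, y -45 mm) carrying clamp strap and cam lever
- stud (a point): point on the vertical axis of the stud, 168 mm above the bench; strap and cam lever swing together about this axis. The strap is a flat steel bar 24 mm wide, 12 mm thick (156 to 168 mm above the bench while the lever is open, so 18 mm above the jar's lid), reaching 96 mm from the axis; its round hub on the stud is 32 mm across, 132 to 168 mm above the bench
- strap (a joint): swing of the strap about the stud, rad. 0: it points from the stud to the cup's axis; positive: anticlockwise seen from above, towards the shaker's -x side (starts at 0.85 to 1.55). No stop at 0: it can be pushed past, to -0.6. Stiff, stays where it is left; about 2.5 N at 50 mm from the stud moves it
- foot: black rubber clamping foot under the strap, a disc 26 mm across and 8 mm thick, 80 mm from the stud axis; origin at the centre of its underside, 1.5 to 2 mm above the jar's lid while the lever is open. It is sprung upwards by up to 4 mm (5 N per mm). The nut and spindle over it rise 9 mm above the strap
- lever (a joint): cam lever on top of the stud, rad. 0: open, handle 78 degrees above level, leaning away from the foot (starts at 0 to 0.15); 1.36: fully down at its stop, handle level. Turns on a level pin square to the strap, on the stud axis, 183 mm above the bench; 90 mm long. Damped: 5 N at its end at 50 mm/s, 10 N at 100 mm/s; stays up or down, creeps there if left between. Lowers the strap 4 mm
- lever_end (a point): middle of the pushing face (the upper face when down) of the lever's black grip, 80 mm out from the pin, 10 mm short of the lever's end; the grip is the outer 42 mm of the lever, 20 mm wide and 12 mm thick
- jar: white plastic ointment jar standing in the cup: body 65 mm across, blue screw lid 69 mm across, 66 mm tall in all, lid top 138 mm above the bench; origin at the centre of its underside. About 0.14 kg, loose, with 2.5 mm play in the cup
- small_jar: bystander: small white jar with a blue lid, 51 mm across, 50 mm tall, on the bench; origin at the centre of its underside
- bottle: bystander: grey bottle with a blue cap, 60 mm across, 135 mm tall, on the bench; origin at the centre of its underside
- dish: bystander: small glass weighing dish, 64 mm across, 22 mm tall, on the bench; origin at the centre of its underside
- spatula: bystander: slim steel laboratory spatula, 182 mm long, 18 mm wide and 6 mm thick, lying on the bench; origin near its middle, x along its length towards the round blade end
Mind the look-alikes: they are no part of the job. Leave any orange or turquoise look-alike of the jar alone.

How it is judged:
On the way, in this order (a step that is already met when the one before it is completed fails the run):
1. the strap is swung over: its foot stands over the middle of the jar's lid (within 12 mm) with the lever still open (horizontal distance between foot and jar below 0.012 m and value of joint lever below 0.4 rad), for 0.2 s.
2. the cam lever is pushed down and the foot presses on the jar (value of joint lever above 1.22 rad and contact force between foot and jar above 3 N), for 0.2 s.
At the end, for the whole second after the job is handed in: The foot stands within 12 mm of the middle of the jar's lid and presses on it with more than 3 N, the cam lever is down to within 0.14 rad (8 degrees) of its stop, and the jar stands upright and still in its cup (all of step 2 and horizontal distance between foot and jar below 0.012 m and angle between jar's own z axis and vertical below 0.06 rad and z of jar in the frame of shaker below 0.076 m and linear speed of jar below 0.01 m/s); the robot touches nothing.
It fails at once if the jar is lifted from its cup (8 mm) or tipped (0.15 rad) (z of jar in the frame of shaker above 0.08 m or angle between jar's own z axis and vertical above 0.15 rad).
It fails at once if the cam lever is pushed down while the foot is not over the lid's middle (value of joint lever above 0.7 rad and horizontal distance between foot and jar above 0.02 m).
It fails at once if a bystander is moved by more than 15 mm (distance of any of small_jar, bottle, dish, spatula from where it was at the start of the episode above 0.015 m).
It also fails if it takes over 51 s, if anything falls off the work surface, if the arm or the gripper's body presses on something with over 40 N, if the wrist force passes 120 N, or if a joint passes its speed limit or range.

## Working session

There is one attempt and no reset: what is moved stays moved. The work goes in short steps, Python scripts to look and compute and a tool call to move; the robot and the scene stay as the last step left them, time stands still between calls to the robot, and variables do not carry over. Pictures are saved under pics/ and viewed, on a budget of 10 in all, crops included, one or two more only if the job needs it, and the job is handed in when it is done.

Besides the shell and the picture viewer there is one more tool, called after ">>>" in YAML: its name, and indented under it one key for each argument. carry_out: Moves the arm, as the interface text tells. Its arguments: {"type":"object","properties":{"commands":{"type":"array"},"force":{"type":"number"}},"required":["commands"]}

```bash
mkdir -p pics; python3 - <<'E'
from rig import robot
import cv2,numpy as np
o=robot.get_obs();print(o)
for n in("side","top"):
    p=robot.camera(n);cv2.imwrite(f"pics/{n}0.png",p[:,:,::-1])
    m=robot.camera_model(n);print(n,m["fx"],m["cx"],m["cy"],-np.array(m["R"]).T@m["t"],np.round(m["R"],3).tolist())
a=np.hstack([cv2.imread("pics/side0.png"),cv2.imread("pics/top0.png")])
E
```

```text
{'time': 0.0, 'q': array([ 1.09446675e+00,  5.28440397e-01,  1.43388328e+00, -1.32540485e-05,
        1.18137471e+00, -1.78519604e-01]), 'joint_velocities': array([ 0.00091384, -0.00070368,  0.00132265,  0.00117719, -0.00164962,
       -0.0001787 ]), 'joint_torque': array([-5.79813022e-04, -4.40032876e+01, -1.76592100e+01,  6.33171550e-02,
        5.80625923e-02, -1.56423148e-04]), 'position': array([0.18304556, 0.59684557, 0.2215935 ]), 'tool_rot': array([ 0.1041949 ,  0.69951723, -0.10560757,  0.69904657]), 'ft_force': array([ 0.17376691,  0.23834878, -0.87988084]), 'moment': array([0.03624014, 0.00138361, 0.06200561]), 'grip_width': 0.08694480714939994}
side 525.4397787845492 276.49835321981357 209.9216225253574 [0.50937516 0.80012679 1.0886023 ] [[-1.0, -0.014, -0.009], [-0.005, 0.757, -0.654], [0.016, -0.654, -0.757]]
top 431.5532394190981 284.3147039270848 202.40416193377285 [0.36156616 0.0047996  1.08681937] [[0.074, -0.997, -0.005], [-0.976, -0.071, -0.207], [0.206, 0.02, -0.978]]
```

View pics/top0.png

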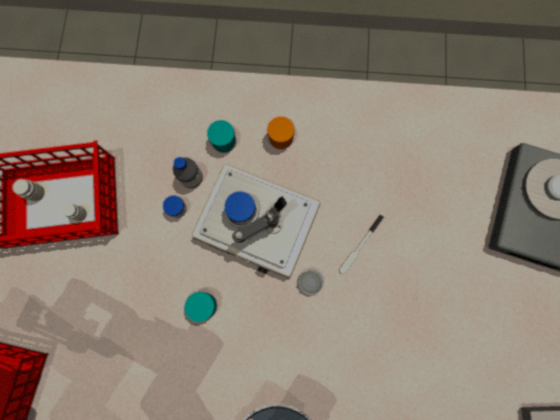

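View pics/side0.png

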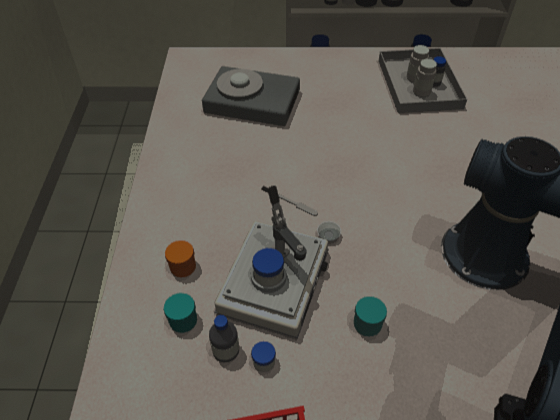

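Top view: the shaker is at (257,222), with the target jar lid (blue, in the shaker cup) at (240,207), the stud at about (272,215) and the strap end at about (239,236). The lever end is near (281,203). Look-alikes:
- small_jar, blue, at (174,206)
- bottle cap at (180,163)
- turquoise jars at (221,135) and (200,307)
- orange jar at (281,131)

I'm choosing the blue lid on the shaker deck, and will measure it next.

```bash
cat > h.py <<'E'
from rig import robot
import cv2,numpy as np
def ray(m,u,v,z):
    R=np.array(m["R"]);t=np.array(m["t"]);c=-R.T@t
    d=R.T@np.array([(u-m["cx"])/m["fx"],(v-m["cy"])/m["fy"],1.])
    return c+d*(z-c[2])/d[2]
def proj(m,X):
    x=np.array(m["R"])@X+np.array(m["t"]);return np.array([m["fx"]*x[0]/x[2]+m["cx"],m["fy"]*x[1]/x[2]+m["cy"]])
def tri(ms,uvs):
    A=[];b=[]
    for m,(u,v) in zip(ms,uvs):
        c=ray(m,u,v,0);e=ray(m,u,v,.5);d=(e-c)/np.linalg.norm(e-c);P=np.eye(3)-np.outer(d,d);A.append(P);b.append(P@c)
    return np.linalg.lstsq(np.vstack(A),np.hstack(b),rcond=None)[0]
def blobs(p,lo,hi,amin=40):
    k=cv2.inRange(cv2.cvtColor(p,cv2.COLOR_RGB2HSV),lo,hi);n,l,s,c=cv2.connectedComponentsWithStats(k)
    return [(c[i].round(1).tolist(),s[i].tolist()) for i in range(1,n) if s[i,4]>=amin],l
E
python3 - <<'E'
from h import *
for n,box in(("top",(185,160,330,280)),("side",(205,170,345,340))):
    p=cv2.imread(f"pics/{n}0.png")[:,:,::-1].copy();m=robot.camera_model(n)
    b,_=blobs(p,(105,120,50),(130,255,255))
    for c,s in b: print(n,"blue",c,s,ray(m,*c,.138 if s[4]>300 else .05).round(4))
    x0,y0,x1,y1=box;q=p[y0:y1,x0:x1]
    h=cv2.cvtColor(p,cv2.COLOR_RGB2HSV);k=cv2.inRange(h,(0,0,120),(180,28,255));k2=np.zeros_like(k);k2[y0:y1,x0:x1]=k[y0:y1,x0:x1]
    cs,_=cv2.findContours(k2,cv2.RETR_EXTERNAL,cv2.CHAIN_APPROX_NONE);c=max(cs,key=cv2.contourArea)
    W=np.array([ray(m,*pt[0],.07)[:2] for pt in c],np.float32)*1000
    print(n,"deck",cv2.minAreaRect(W))
    f=4 if n=="top" else 3.5
    z=cv2.resize(q,None,fx=f,fy=f,interpolation=cv2.INTER_CUBIC)
    cv2.imwrite(f"pics/{n}0z.png",z[:,:,::-1])
t=np.zeros((600,800,3),np.uint8)
a=cv2.imread("pics/top0z.png");b=cv2.imread("pics/side0z.png");print(a.shape,b.shape)
a=cv2.resize(a,(435,360));b=cv2.resize(b,(350,425));t[:360,:435]=a;t[:425,440:790]=b;cv2.imwrite("pics/both0.png",t[:430])
E
```

```text
top blue [179.5, 162.9] [174, 158, 12, 11, 112] [0.6623 0.2956 0.05  ]
top blue [239.4, 206.5] [225, 192, 30, 30, 721] [0.5452 0.124  0.138 ]
top blue [173.0, 205.5] [163, 196, 21, 20, 321] [0.5366 0.2731 0.138 ]
top deck ((533.1588134765625, 89.87294006347656), (249.8383331298828, 190.1884002685547), 71.7729721069336)
side blue [439.7, 59.6] [434, 56, 12, 8, 71] [-0.0222 -0.7868  0.05  ]
side blue [267.7, 260.7] [253, 248, 31, 26, 620] [0.5469 0.1273 0.138 ]
side blue [220.2, 320.6] [214, 315, 13, 12, 128] [0.6513 0.2275 0.05  ]
side blue [262.9, 352.5] [252, 342, 23, 22, 410] [0.5507 0.3442 0.138 ]
side deck ((553.3945922851562, 54.41166687011719), (382.60565185546875, 202.1935577392578), 86.68115997314453)
(480, 580, 3) (595, 490, 3)
```

View pics/both0.png

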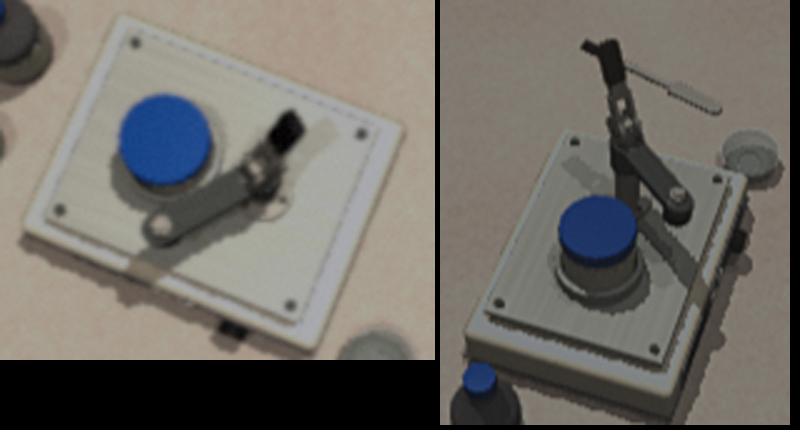

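Crop confirms the choice: the blue lid in the shaker cup (crop 165,140), with the strap's nut at crop (160,226) top and (678,195) side. The lever grip is up, at (290,118) and (608,45). The deck's four screws are visible.

```bash
python3 - <<'E'
from h import *
T=robot.camera_model("top");S=robot.camera_model("side")
t=lambda u,v:(u/3+185-.3,v/3+160-.3)
s=lambda u,v:((u-440)/2.5+205-.3,v/2.5+170-.3)
sc=[ray(T,*t(*q),.072) for q in((135,42),(361,133),(290,305),(60,209))]
ss=[ray(S,*s(*q),.072) for q in((574,142),(717,180),(655,349),(498,303))]
print("deck",np.mean(sc,0),np.mean(ss,0))
for X in(sc,ss):print([np.round(x[:2],3).tolist() for x in X])
y=[np.degrees(np.arctan2(*(a-b)[[1,0]])) for a,b in((sc[0],sc[1]),(sc[3],sc[2]))];print("yaxis ang",y)
y=[np.degrees(np.arctan2(*(a-b)[[1,0]])) for a,b in((ss[3],ss[0]),(ss[2],ss[1]))];print("yaxis ang",y)
for nm,a,b in(("nut",(160,226),(678,195)),("grip",(290,118),(608,48)),("lid",(165,140),(598,228))):
    print(nm,tri((T,S),(t(*a),s(*b))).round(4))
E
```

```text
deck [0.53613379 0.09266577 0.072     ] [0.53581792 0.09378313 0.072     ]
[[0.638, 0.164], [0.575, -0.024], [0.435, 0.022], [0.497, 0.209]]
[[0.576, -0.023], [0.435, 0.023], [0.496, 0.21], [0.637, 0.164]]
yaxis ang [np.float64(71.72553485660197), np.float64(71.69224747038704)]
yaxis ang [np.float64(71.78044333445037), np.float64(71.99272794597815)]
nut [0.4765 0.1167 0.1724]
grip [0.5395 0.0282 0.2646]
lid [0.5466 0.1241 0.1327]
```

```bash
cat >> h.py <<'E'
from scipy.spatial.transform import Rotation as Ro
JAR=np.array([.5465,.126]);STUD=np.array([.522,.0503]);A0=71.8
def pol(a):a=np.radians(a);return np.array([np.cos(a),np.sin(a)])
def st():
    o=robot.get_obs();R=Ro.from_quat(o["tool_rot"]).as_matrix()
    print("t",round(o["time"],2),"p",o["position"].round(4),"yang",np.degrees(np.arctan2(R[1,1],R[0,1])).round(1),"zang",np.degrees(np.arctan2(R[1,2],R[0,2])).round(1),"x",R[:,0].round(3),"F",o["ft_force"].round(1),"w",round(o["grip_width"],4),"q6",o["q"][5].round(2))
    return o,R
def togo(P):
    o,R=st();print("tool shift mm",(R.T@(np.array(P)-o["position"])*1000).round(1))
E
python3 - <<'E'
from h import *
togo([.443,.091,.2216])
E
```

```text
t 0.1 p [0.183  0.5969 0.2217] yang 72.9 zang -17.1 x [-0.001 -0.002 -1.   ] F [0.8 1.1 0.8] w 0.0871 q6 -0.18
tool shift mm [   0.7 -407.4  397. ]
```

>>> carry_out:
  commands:
    - [[0,0,0,0,6.5],[0,0,0,0,6.5],[0,0,0,0,6.5],[0,0,0,0,6.5],[0,0,0,0,6.5],[0,0,0,0,6.5]]

```text
time: 0.6
position: [0.1818, 0.5945, 0.218]
tool_rot: [0.338, 0.619, -0.345, 0.619]
ft_force: [-0.6, -0.2, -1.0]
grip_width: 0.055
```

```bash
python3 - <<'E'
from h import *
togo([.443,.091,.2216])
E
```

```text
t 0.6 p [0.1818 0.5945 0.218 ] yang 32.2 zang -57.8 x [-0.005 -0.009 -1.   ] F [-0.6 -0.2 -1. ] w 0.055 q6 0.53
tool shift mm [-3.000e-01 -4.710e+01  5.652e+02]
```

>>> carry_out:
  commands:
    - [[0,-1,-3,40,0],[0,-1,-3,40,0],[0,-1,-3,40,0],[0,-1,-3,40,0],[0,-1,-3,40,0],[0,-1,-3,40,0],[0,-1,-3,40,0],[0,-1,-3,40,0]]

```text
time: 1.27
position: [0.3314, 0.3066, 0.2233]
tool_rot: [0.335, 0.622, -0.342, 0.62]
ft_force: [1.0, -0.2, -0.5]
grip_width: 0.0037
```

```bash
python3 - <<'E'
from h import *
togo([.443,.091,.2216])
E
```

```text
t 1.27 p [0.3314 0.3066 0.2233] yang 32.8 zang -57.2 x [-0.007 -0.007 -1.   ] F [ 1.  -0.2 -0.5] w 0.0037 q6 -0.07
tool shift mm [  2.5 -22.8 241.7]
```

>>> carry_out:
  commands:
    - [[0,0,-4,40,0],[0,0,-4,40,0],[0,0,-4,40,0],[0,0,-4,40,0],[0,0,-3,40,0],[0,0,-3,20,-1],[0,0,0,5,0]]

```text
time: 1.85
position: [0.4395, 0.0908, 0.2238]
tool_rot: [0.331, 0.623, -0.339, 0.623]
ft_force: [-0.1, 0.2, -0.3]
grip_width: 0.0002
```

```bash
python3 - <<'E'
from h import *
togo([.443,.091,.156])
p=robot.camera("side");m=robot.camera_model("side")
a=cv2.resize(p[160:340,190:350],(480,540),interpolation=cv2.INTER_CUBIC)
t=cv2.resize(robot.camera("top")[170:290,190:297],(320,360),interpolation=cv2.INTER_CUBIC)
o=np.zeros((540,800,3),np.uint8);o[:,:480]=a;o[:360,480:]=t
cv2.imwrite("pics/p1.png",o[:,:,::-1])
E
```

```text
t 1.85 p [0.4395 0.0908 0.2238] yang 33.5 zang -56.5 x [-0.005 -0.009 -1.   ] F [-0.1  0.2 -0.3] w 0.0002 q6 -0.62
tool shift mm [67.8  3.7  1.4]
```

View pics/p1.png

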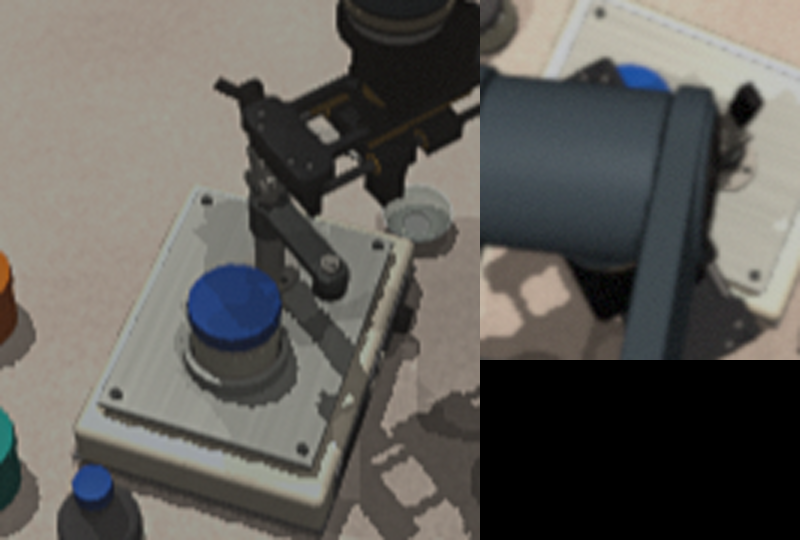

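The hand stands on the -x side of the strap (finger at (390,180), strap tip at (330,265)), with the body clear of the lever. Lowering to strap height.

>>> carry_out:
  commands:
    - [[0,17,0,0,0],[0,17,0,0,0],[0,17,0,0,0],[0,14,0,0,0],[0,3,0,0,0]]

```text
time: 2.37
position: [0.4348, 0.0993, 0.1546]
tool_rot: [0.331, 0.624, -0.336, 0.623]
ft_force: [-0.5, 0.0, 0.5]
grip_width: 0.0005
```

```bash
python3 - <<'E'
from h import *
togo([.443,.091,.156])
E
```

```text
t 2.37 p [0.4348 0.0993 0.1546] yang 33.7 zang -56.3 x [-0.006 -0.005 -1.   ] F [-0.5  0.   0.5] w 0.0005 q6 -0.61
tool shift mm [-1.4  2.2 11.5]
```

>>> carry_out:
  commands:
    - [[0,0,3,6,0],[0,0,5,5,0],[0,0,4,1,0],[0,0,3,0,0]]

```text
time: 2.7
position: [0.4529, 0.1012, 0.1549]
tool_rot: [0.329, 0.626, -0.335, 0.622]
ft_force: [-0.5, -0.1, 0.5]
grip_width: 0.0005
```

```bash
cat >> h.py <<'E'
def rel():
    o,R=st();d=o["position"][:2]-STUD;print("r",np.hypot(*d).round(4),"strap-frame ang",(np.degrees(np.arctan2(d[1],d[0]))-A0).round(1),"u_x,u_y",((d@pol(A0-90)).round(4),(d@pol(A0)).round(4)))
E
python3 - <<'E'
from h import *
rel()
E
```

```text
t 2.7 p [0.4529 0.1012 0.1549] yang 34.0 zang -56.0 x [-0.008 -0.004 -1.   ] F [-0.5 -0.1  0.5] w 0.0005 q6 -0.61
r 0.0858 strap-frame ang 71.8 u_x,u_y (np.float64(-0.0815), np.float64(0.0268))
```

>>> carry_out:
  commands:
    - [[0,0,7,-2,5],[0,0,7,-2,5],[0,0,7,-2,5],[0,0,7,-2,5]]

```text
time: 3.03
position: [0.4743, 0.1212, 0.1566]
tool_rot: [0.435, 0.556, -0.443, 0.552]
ft_force: [-1.1, -0.9, 0.2]
grip_width: 0.0005
```

```bash
python3 - <<'E'
from h import *
rel()
E
```

```text
t 3.03 p [0.4743 0.1212 0.1566] yang 13.2 zang -76.8 x [-0.011 -0.006 -1.   ] F [-1.1 -0.9  0.2] w 0.0005 q6 -0.2
r 0.0855 strap-frame ang 52.2 u_x,u_y (np.float64(-0.0675), np.float64(0.0524))
```

>>> carry_out:
  commands:
    - [[0,0,7,-2,5],[0,0,7,-2,5],[0,0,7,-2,5],[0,0,7,-2,5],[0,0,4,-1,3]]

```text
time: 3.45
position: [0.5032, 0.1339, 0.1575]
tool_rot: [-0.539, -0.453, 0.553, -0.447]
ft_force: [-2.2, 1.0, -2.0]
grip_width: 0.0004
```

```bash
python3 - <<'E'
from h import *
rel()
p=robot.camera("side")
a=cv2.resize(p[160:340,190:350],(480,540),interpolation=cv2.INTER_CUBIC)
w=cv2.resize(robot.camera("wrist"),(320,240))
o=np.zeros((540,800,3),np.uint8);o[:,:480]=a;o[:240,480:]=w
cv2.imwrite("pics/p2.png",o[:,:,::-1])
E
```

```text
t 3.45 p [0.5032 0.1339 0.1575] yang -11.0 zang -101.0 x [-0.02  -0.007 -1.   ] F [-2.2  1.  -2. ] w 0.0004 q6 0.25
r 0.0857 strap-frame ang 30.8 u_x,u_y (np.float64(-0.0439), np.float64(0.0736))
```

View pics/p2.png

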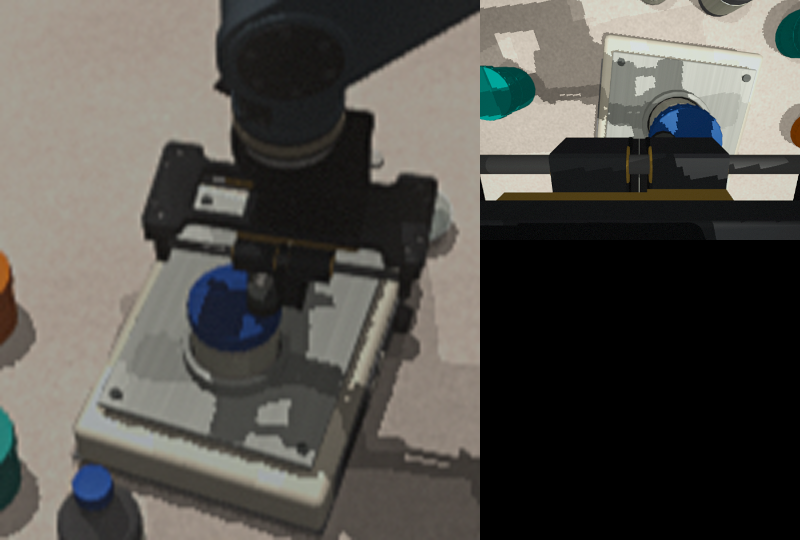

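The strap tip now sits over the right part of the lid at crop (262,288), with the finger against it. Next: how far is left.

```bash
python3 - <<'E'
from h import *
S=robot.camera_model("side")
for z in(.168,.177):
    P=ray(S,190+262/3,160+288/3,z)[:2]-STUD;print(z,np.hypot(*P),np.degrees(np.arctan2(P[1],P[0]))-A0)
F=np.r_[JAR,.177];u=proj(S,F);print("goal nut crop px",(u-[190,160])*3)
E
```

```text
0.168 0.08577459113608871 16.014594906218676
0.177 0.09225734526609995 16.264793956197437
goal nut crop px [232.50815615 269.07622526]
```

>>> carry_out:
  commands:
    - [[0,0,7,-2,5],[0,0,6,-2,4],[0,0,0,0,0]]

```text
time: 3.8
position: [0.5158, 0.1356, 0.1581]
tool_rot: [-0.571, -0.409, 0.586, -0.404]
ft_force: [0.6, -0.4, -1.2]
grip_width: 0.0003
```

```bash
python3 - <<'E'
from h import *
rel()
p=robot.camera("side")
a=cv2.resize(p[200:300,230:330],(600,600),interpolation=cv2.INTER_CUBIC)
cv2.imwrite("pics/p3.png",a[:,:,::-1])
S=robot.camera_model("side")
print("goal nut px",(proj(S,np.r_[JAR,.177])-[230,200])*6,"tip",(proj(S,np.r_[STUD+.096*pol(A0),.168])-[230,200])*6)
b,_=blobs(p,(105,120,30),(130,255,255),100);print(b)
E
```

```text
t 3.8 p [0.5158 0.1356 0.1581] yang -19.8 zang -109.8 x [-0.022 -0.006 -1.   ] F [ 0.6 -0.4 -1.2] w 0.0003 q6 0.4
r 0.0855 strap-frame ang 22.4 u_x,u_y (np.float64(-0.0325), np.float64(0.0791))
goal nut px [225.0163123  298.15245051] tip [209.12600348 347.9858878 ]
[([319.9, 40.4], [312, 35, 17, 11, 151]), ([266.5, 264.7], [253, 249, 30, 28, 359]), ([220.5, 321.4], [214, 315, 14, 15, 147]), ([263.0, 352.7], [252, 342, 23, 23, 419])]
```

View pics/p3.png

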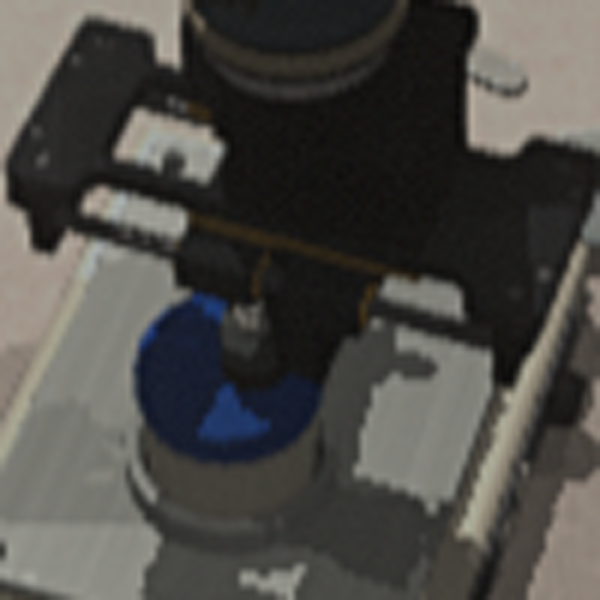

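Nut at about (247,315), goal (225,298): about 5 to 7° left. Going 5° more, then I'll back off to check unobstructed.

>>> carry_out:
  commands:
    - [[0,0,6,-2,0],[0,0,2,0,0],[0,0,0,0,0]]

```text
time: 4.1
position: [0.5226, 0.1349, 0.1584]
tool_rot: [-0.569, -0.412, 0.585, -0.405]
ft_force: [-1.0, 0.3, -1.1]
grip_width: 0.0008
```

```bash
python3 - <<'E'
from h import *
rel()
E
```

```text
t 4.1 p [0.5226 0.1349 0.1584] yang -19.4 zang -109.4 x [-0.024 -0.006 -1.   ] F [-1.   0.3 -1.1] w 0.0008 q6 0.39
r 0.0846 strap-frame ang 17.8 u_x,u_y (np.float64(-0.0259), np.float64(0.0805))
```

>>> carry_out:
  commands:
    - [[0,0,-15,0,0],[0,0,-20,0,0],[0,-20,-20,-10,0],[0,-30,-25,-10,0],[0,-20,-25,-20,0],[0,0,-25,-30,0],[0,0,-20,-25,0]]

```text
time: 4.68
position: [0.4176, 0.273, 0.2335]
tool_rot: [-0.573, -0.408, 0.583, -0.406]
ft_force: [0.1, 0.1, -0.4]
grip_width: 0.0009
```

```bash
python3 - <<'E'
from h import *
rel()
p=robot.camera("side");t=robot.camera("top")
cv2.imwrite("pics/s4.png",p[:,:,::-1]);cv2.imwrite("pics/t4.png",t[:,:,::-1])
a=cv2.resize(p[180:300,235:335],(500,600),interpolation=cv2.INTER_CUBIC)
b=cv2.resize(t[180:260,220:300],(300,300),interpolation=cv2.INTER_CUBIC)
o=np.zeros((600,800,3),np.uint8);o[:,:500]=a;o[:300,500:]=b
cv2.imwrite("pics/p4.png",o[:,:,::-1])
E
```

```text
t 4.68 p [0.4176 0.273  0.2335] yang -19.7 zang -109.7 x [-0.012 -0.006 -1.   ] F [ 0.1  0.1 -0.4] w 0.0009 q6 0.7
r 0.246 strap-frame ang 43.3 u_x,u_y (np.float64(-0.1687), np.float64(0.179))
```

View pics/p4.png

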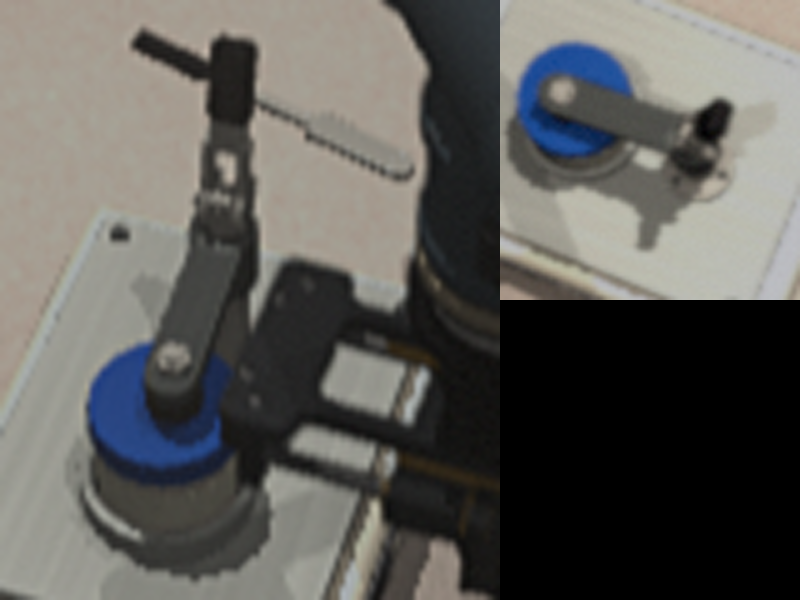

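Now unobstructed: nut at (172,357) in the side crop and (562,91) in the top crop. The lever is still up, with its grip at (233,80). Triangulating the nut against the lid.

```bash
python3 - <<'E'
from h import *
T=robot.camera_model("top");S=robot.camera_model("side")
s=lambda u,v:(u/5+235-.4,v/5+180-.4); t=lambda u,v:((u-500)/3.75+220-.4,v/3.75+180-.4)
n=tri((T,S),(t(562,91),s(172,357)));print("nut",n)
print("at z .177",ray(T,*t(562,91),.177),ray(S,*s(172,357),.177))
d=n[:2]-STUD;print(np.hypot(*d),np.degrees(np.arctan2(d[1],d[0]))-A0)
l=ray(T,*t(576,100),.138);print("lid top view",l,"lid side",ray(S,*s(163,412),.138))
g=tri((T,S),(t(716,112),s(233,65)));d=g[:2]-STUD;print("grip",g,d@pol(A0-90),d@pol(A0))
rel()
E
```

```text
nut [0.54339794 0.12713763 0.17388316]
at z .177 [0.54286808 0.12670562 0.177     ] [0.54319356 0.12945844 0.177     ]
0.07976147358471357 2.6384070209298898
lid top view [0.54576979 0.12303756 0.138     ] lid side [0.54789159 0.13078636 0.138     ]
grip [0.51929038 0.03481183 0.26014263] 0.0022634314804029143 -0.015559642868397122
t 4.78 p [0.4171 0.2752 0.2333] yang -19.4 zang -109.3 x [-0.012 -0.005 -1.   ] F [-0.4 -0.8  0.1] w 0.0008 q6 0.7
r 0.2482 strap-frame ang 43.2 u_x,u_y (np.float64(-0.1699), np.float64(0.1809))
```

Nut is at r = 80 mm (as it must be) and the strap is at about 2.6°, so the foot is ~4 mm from the lid's middle, which is good enough. The lever is still at ~78° elevation. Next: in front of the lever, in the strap's plane.

```bash
python3 - <<'E'
from h import *
P=STUD+.04*pol(A0+2.6);print(P);togo([*P,.252])
E
```

```text
[0.53275679 0.0888265 ]
t 4.78 p [0.4171 0.2752 0.2333] yang -19.4 zang -109.3 x [-0.012 -0.005 -1.   ] F [-0.4 -0.8  0.1] w 0.0008 q6 0.7
tool shift mm [-19.2 170.7 137.7]
```

>>> carry_out:
  commands:
    - [[0,-5,10,10,-4],[0,-5,25,22,0],[0,-5,25,22,0],[0,-3,25,22,0],[0,-2,25,22,0],[0,0,25,20,0],[0,0,10,5,0],[0,0,0,0,0]]

```text
time: 5.45
position: [0.5321, 0.1099, 0.255]
tool_rot: [-0.556, -0.432, 0.561, -0.436]
ft_force: [-0.6, 0.2, -1.3]
grip_width: 0.0003
```

```bash
python3 - <<'E'
from h import *
P=STUD+.04*pol(A0+2.6);togo([*P,.252])
E
```

```text
t 5.45 p [0.5321 0.1099 0.255 ] yang -14.3 zang -104.3 x [-0.002 -0.009 -1.   ] F [-0.6  0.2 -1.3] w 0.0003 q6 0.26
tool shift mm [ 3.2  5.8 20.2]
```

>>> carry_out:
  commands:
    - [[0,1,3,6,1],[0,1,3,6,0],[0,1,0,5,0],[0,0,0,3,0],[0,0,0,0,0]]

```text
time: 5.87
position: [0.5294, 0.089, 0.2508]
tool_rot: [-0.558, -0.429, 0.565, -0.43]
ft_force: [-0.6, -1.0, 0.1]
grip_width: 0.0007
```

```bash
cat >> h.py <<'E'
def lev(A=2.6):
    o,R=st();d=o["position"][:2]-STUD;print("lateral mm (+=tool y side)",(d@pol(A0+A-90)*1000).round(1),"away mm",(-d@pol(A0+A)*1000).round(1),"z",(o["position"][2]*1000).round(1))
E
python3 - <<'E'
from h import *
lev()
p=robot.camera("side");t=robot.camera("top")
a=cv2.resize(p[160:280,225:325],(500,600),interpolation=cv2.INTER_CUBIC)
b=cv2.resize(t[180:260,220:300],(300,300),interpolation=cv2.INTER_CUBIC)
o=np.zeros((600,800,3),np.uint8);o[:,:500]=a;o[:300,500:]=b
cv2.imwrite("pics/p5.png",o[:,:,::-1])
E
```

```text
t 5.87 p [0.5294 0.089  0.2508] yang -15.2 zang -105.2 x [-0.007 -0.008 -1.   ] F [-0.6 -1.   0.1] w 0.0007 q6 0.23
lateral mm (+=tool y side) -3.3 away mm -39.3 z 250.8
```

View pics/p5.png

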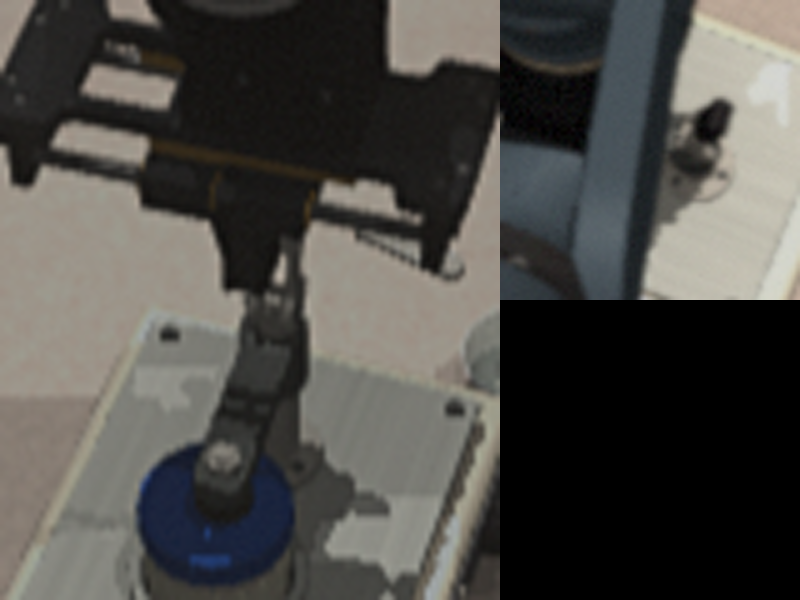

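Finger tip at crop (250,260) stands just in front of the open lever at (290,270), nearly in its plane. Correcting lateral by +4 mm and advancing to contact.

>>> carry_out:
  commands:
    - [[0,0,3,7,0],[0,0,1,8,0],[0,0,0,8,0],[0,0,0,8,0],[0,0,0,5,0]]

```text
time: 6.38
position: [0.5233, 0.0528, 0.2516]
tool_rot: [-0.557, -0.43, 0.564, -0.432]
ft_force: [0.3, 0.1, 0.5]
grip_width: 0.0005
```

```bash
python3 - <<'E'
from h import *
lev()
E
```

```text
t 6.38 p [0.5233 0.0528 0.2516] yang -14.9 zang -104.9 x [-0.006 -0.008 -1.   ] F [0.3 0.1 0.5] w 0.0005 q6 0.16
lateral mm (+=tool y side) 0.6 away mm -2.7 z 251.6
```

>>> carry_out:
  commands:
    - [[0,0,0,5,0],[0,0.5,0,5,0],[0,1,0,5,0],[0,1.5,0,5,0],[0,2,0,4,0]]

```text
time: 6.8
position: [0.5186, 0.0341, 0.2473]
tool_rot: [0.565, 0.432, -0.559, 0.426]
ft_force: [-0.7, 3.2, 5.0]
grip_width: 0.0004
```

```bash
python3 - <<'E'
from h import *
lev()
E
```

```text
t 6.8 p [0.5186 0.0341 0.2473] yang -15.3 zang -105.3 x [ 0.002  0.012 -1.   ] F [-0.7  3.2  5. ] w 0.0004 q6 0.11
lateral mm (+=tool y side) 1.0 away mm 16.5 z 247.3
```

>>> carry_out:
  commands:
    - [[0,1.5,0,4,0],[0,2,0,4,0],[0,2,0,4,0],[0,2.5,0,4,0],[0,3,0,4,0],[0,3,0,3,0]]

```text
time: 7.3
position: [0.5132, 0.0142, 0.235]
tool_rot: [0.57, 0.432, -0.556, 0.424]
ft_force: [-0.3, 3.0, 6.1]
grip_width: 0.0005
```

```bash
python3 - <<'E'
from h import *
lev()
E
```

```text
t 7.3 p [0.5132 0.0142 0.235 ] yang -15.5 zang -105.5 x [ 0.008  0.021 -1.   ] F [-0.3  3.   6.1] w 0.0005 q6 0.05
lateral mm (+=tool y side) 1.3 away mm 37.1 z 235.0
```

>>> carry_out:
  commands:
    - [[0,4,0,3,0],[0,4,0,3,0],[0,4,0,3,0],[0,4.5,0,3,0],[0,5,0,2.5,0],[0,5,0,2.5,0],[0,5,0,2,0]]

```text
time: 7.88
position: [0.5079, -0.0049, 0.2061]
tool_rot: [0.571, 0.432, -0.555, 0.424]
ft_force: [-0.9, 5.0, 7.0]
grip_width: 0.0004
```

```bash
python3 - <<'E'
from h import *
lev()
E
```

```text
t 7.88 p [ 0.5079 -0.0049  0.2061] yang -15.5 zang -105.5 x [ 0.012  0.022 -1.   ] F [-0.9  5.   7. ] w 0.0004 q6 0.01
lateral mm (+=tool y side) 1.3 away mm 56.9 z 206.1
```

>>> carry_out:
  commands:
    - [[0,5,0,2,0],[0,5,0,2,0],[0,5,0,2,0],[0,4,0,1,0],[0,3,0,0,0],[0,3,0,0,0]]

```text
time: 8.38
position: [0.5077, -0.01, 0.1867]
tool_rot: [0.574, 0.431, -0.552, 0.424]
ft_force: [-7.3, 5.3, 30.7]
grip_width: 0.0006
```

```bash
python3 - <<'E'
from h import *
lev()
E
```

```text
t 8.38 p [ 0.5077 -0.01    0.1867] yang -15.6 zang -105.6 x [ 0.018  0.027 -0.999] F [-7.3  5.3 30.7] w 0.0006 q6 -0.01
lateral mm (+=tool y side) 2.4 away mm 61.9 z 186.7
```

Force rose to 31 N at z = 187 mm, so the lever is at its stop. Lifting straight up and clearing out for a look.

>>> carry_out:
  commands:
    - [[0,-6,0,0,0],[0,-15,0,0,0],[0,-30,0,0,0],[0,-30,-20,0,0],[0,-10,-35,0,0],[0,0,-35,0,0],[0,0,-30,0,0],[0,0,-10,0,0]]

```text
time: 9.05
position: [0.3775, 0.0122, 0.279]
tool_rot: [0.568, 0.427, -0.557, 0.43]
ft_force: [-1.6, -0.4, -0.1]
grip_width: 0.0003
```

```bash
python3 - <<'E'
from h import *
lev()
p=robot.camera("side");t=robot.camera("top")
a=cv2.resize(p[180:300,235:335],(500,600),interpolation=cv2.INTER_CUBIC)
b=cv2.resize(t[180:260,220:300],(300,300),interpolation=cv2.INTER_CUBIC)
o=np.zeros((600,800,3),np.uint8);o[:,:500]=a;o[:300,500:]=b
o[310:535,500:]=cv2.resize(t,(300,225),interpolation=cv2.INTER_AREA)
cv2.imwrite("pics/p6.png",o[:,:,::-1])
E
```

```text
t 9.05 p [0.3775 0.0122 0.279 ] yang -15.4 zang -105.4 x [ 0.016  0.006 -1.   ] F [-1.6 -0.4 -0.1] w 0.0003 q6 -0.01
lateral mm (+=tool y side) -128.9 away mm 75.6 z 279.0
```

View pics/p6.png

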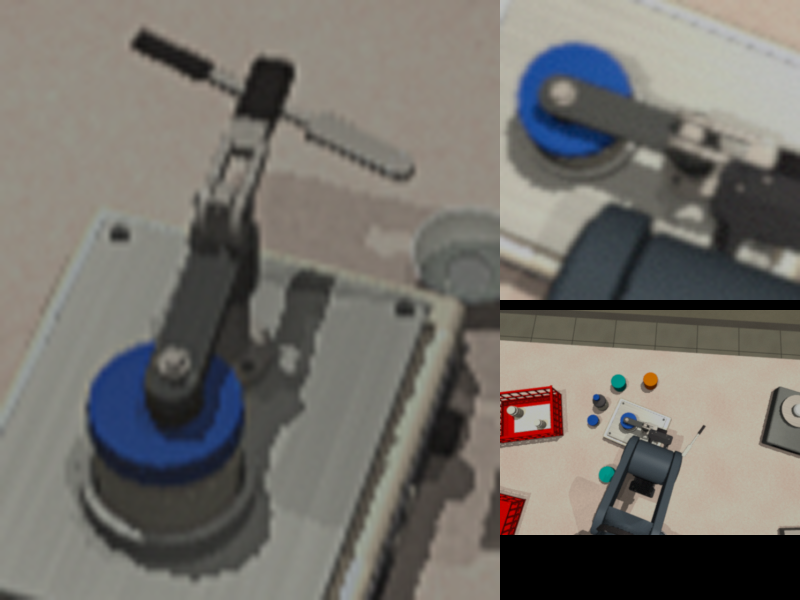

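The strap is still over the lid (nut at (173,360), about 3 px lower than before). The lever has swung away and down (grip at (270,75)), and the bystanders look unmoved. Checking the lever's elevation numerically.

```bash
python3 - <<'E'
from h import *
S=robot.camera_model("side");f=lambda P:((proj(S,P)-[235,180])*5+2).round(0)
for e in(0,4,8,15,30):
    e_=np.radians(e)
    print(e,"lever far end top",f(np.r_[STUD-.09*np.cos(e_)*pol(A0+2.6),.183+.09*np.sin(e_)]),"grip mid",f(np.r_[STUD-.069*np.cos(e_)*pol(A0+2.6),.183+.069*np.sin(e_)]))
n=ray(S,173/5+234.6,360/5+179.6,.173);d=n[:2]-STUD;print(n,np.hypot(*d),np.degrees(np.arctan2(d[1],d[0]))-A0,n[:2]-JAR)
p=robot.camera("side");b,_=blobs(p,(105,120,50),(130,255,255));print([c for c,s in b])
E
```

```text
0 lever far end top [277.  64.] grip mid [265.  96.]
4 lever far end top [277.  55.] grip mid [265.  90.]
8 lever far end top [277.  47.] grip mid [265.  83.]
15 lever far end top [276.  35.] grip mid [264.  74.]
30 lever far end top [271.  16.] grip mid [260.  60.]
[0.54287265 0.12811283 0.173     ] 0.08056366047558398 3.1843638618767756 [-0.00362735  0.00211283]
[[266.8, 262.8], [220.3, 320.8], [263.0, 352.6]]
```

The grip's far end matches a level lever (predicted row 64 at 0° and 47 at 8°, seen at about 58–60). The foot is ~4 mm off the lid's middle, and the bottle and small jar pixels are unchanged. Handing in.

```bash
python3 -c "
from h import *
st();print(robot.hand_in())"
```

```text
t 9.2 p [0.3827 0.0111 0.2797] yang -15.5 zang -105.5 x [ 0.022  0.006 -1.   ] F [ 0.8 -0.4 -0.9] w 0.0003 q6 -0.01
the job is handed in; nothing more can be done
None
```

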